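# Lock the spindle of the carving stand

### The arm

A 7-joint arm with a two-finger parallel gripper is mounted at the origin on the work surface; the furniture and walls round the work are solid. World frame = base frame: x ahead of the robot, y to its left, z up, the work surface at z = 0. Lengths are in m, angles in rad, forces in N, time in s.
With the tool pointing down it reaches from about 0.4 to 0.925 m from the base axis. Payload 5.6 kg.
Tool frame: the origin (TCP) lies at the very end of the fingers, on their centre line; the grasp point (between the pads) lies 19 mm behind it; z points along the fingers, y is the line along which they close (so a half turn about z gives the same grasp; the last joint's range is limited). The gripper opens to 85 mm and grips with 20 to 120 N. Pads are 22 mm wide; open, the fingers measure 114 mm over their backs; the gripper's body (76 mm by 85 mm) begins 54 mm behind the grasp point. The pads swing forward as they close: fully open they stand 13 mm farther back than shut.
Start: joints at [1.25, 0.468, -0.012, 1.603, 0.006, 1.071, -0.056], TCP at [0.178, -0.625, 0.231] pointing down, gripper open.
Joint ranges: [-2.53, 2.53], [-0.31, 2.02], [-1.57, 1.55], [0.28, 2.44], [-1.29, 4.43], [0.15, 1.84], [-2.92, 2.92]. Speed limits (rad/s): [2.57, 2.57, 3.14, 3.14, 3.14, 3.14, 3.14].

### API

Orientations are given as a unit quaternion [x, y, z, w].
In Python, from workcell import * gives the robot as it stands.
- The arm moves only by the shell command python3 -m crank 'ROWS' [FORCE]. ROWS is JSON, a list that holds one entry, the list of rows, each a list of 7 numbers: the turn, a rotation vector about the tool's x, y, z in degrees, then the shift along the tool's x, y, z in m, then the gripper's target within -1 to 1 (fully open at 1, half-way at 0, shut at -1). In form: [[[ax, ay, az, dx, dy, dz, claw], ...]]. A call has 1 to 10 rows; each row shifts and turns the commanded pose from where the row before left it, along the tool's axes as they then stand; what a row does not reach is not made up. A row lasts 1/12 s, in which the tool goes at most 41.7 mm and 7.16 degrees, less where a joint would pass 70% of its speed; a pose out of reach is approached as far as the arm can. A call is refused whole if a number of a shift passes 0.0417 or a number of a turn 7.16, either way. A call with a gripper value outside its range is refused whole. The fingers move at their own pace and stop on an object; FORCE is the grip in N (left out, the last holds). Time passes only in rows, so rows that do not move let the fingers close. It gives the time, the measured TCP pose, the force, the opening and the grip force at its end, in the units of the state.
- sense(): the state, without advancing time (a new reading comes with each control period).
- camera(name): name is "side" or "top"; returns a dict with "image" (420x560x3 uint8, red, green, blue), "camera_matrix" (3x3 intrinsics, pixels), "dist" ([k1, k2, p1, p2, k3] as OpenCV has them; the pictures are not rectified), "rvec" (rotation vector, rad) and "tvec" (3), from world to camera coordinates, as OpenCV has them. Camera axes: x right, y down, z forward; pixel columns grow to the right and rows downward; lengths in m; the calibration is good to about 2 mm. A picture is of the moment at which its call begins. There is no depth.
- close_job(): hands the job in; it is judged then, once.
The state is a dict: "time_s": time; "joint_positions": joint angles; "joint_velocities": joint speeds; "joint_efforts": joint torques, N m; "tcp_pos": TCP position; "tcp_rot": TCP orientation; "ft_force": force on the tool from outside, world axes, zero at the start; "wrist_torque": the same for the moment, N m; "opening": finger opening in m; "grip_force": force on a finger pad.
Only numpy, scipy, OpenCV 4.12 (cv2) and the standard library are available. Lean on these libraries where they do the work, as an engineer would, in place of code of your own. Each camera call takes 0.05 s, during which the arm holds its last target. There are 200 camera calls.

### The job

Lock the carving stand's spindle so that flats can be pared on the handle it holds: take the lock pin (red knob) out of the wooden tool block and stand it in the hole on top of the headstock, then turn the crank slowly until you feel the spindle's hidden cross-hole come under the pin. Push the pin fully home, its collar down on the steel bush, and let go of everything. Leave the brass drift, the oil flask, the chisel and the tape measure where they are.

Things in the scene. Friction and masses are not known exactly. Their poses are not given: they have to be found in the camera images.
- stand: Carving stand fixed to the bench: wooden plank 100 x 300 x 20 mm with green headstock and tailstock, a turned wooden handle held between them. Origin on the bench; z up, y along the spindle from headstock to tailstock; plank y -160 to 140 mm. Level steel spindle, 36 mm thick, axis at z 120 mm. Headstock 66 mm wide in x, y -155 to -85 mm, top at z 158 mm. Crank at the -y end.
- bore (a point): Centre of the mouth of the upright pin hole on top of the headstock, on its steel bush flange (32 mm diameter), 162 mm above the bench; x 0, y -120 mm in the stand's frame, same axes. The hole is 15.5 mm wide (19 mm in the 4 mm flange), crosses the spindle axis and goes on below. The spindle blocks it 24 mm below the mouth unless the cross-hole is lined up.
- spring_ball (a point): Hidden spring ball in the hole below the spindle, 69 mm under the mouth. It grips the pin: a pin that has dropped through the spindle stops at the ball or a few mm lower, 3 to 13 mm short of home, and needs a light push (under 15 N) to go home.
- lock_pin: Loose lock pin, 0.09 to 0.14 kg, 119 mm long: steel shank 14 mm thick, 82 mm long, chamfered tip; collar 25 mm diameter, 5 mm thick; red knob 26 mm diameter, 32 mm high. Origin at the tip, z toward the knob (knob z 87 to 119 mm; grip at 105 mm). Starts upright in a hole of the tool block, tip 5 mm above the bench. Home: tip 82 mm below bore, collar on the flange.
- crank: Dark steel crank arm, radius 50 mm, starts at any angle. Origin on the spindle axis, y along the spindle, z toward the crank handle. It turns the spindle, either way without a stop; friction about 1.5 N at the handle; stays where left. Turn at 0.6 rad/s or less. When the pin drops into the cross-hole (by about 40 mm, by its weight) the crank locks.
- crank_handle (a point): Point to grip on the crank's brown wooden handle, a freely revolving sleeve 23 mm thick, 86 mm long, parallel to the spindle, pointing to the stand's -y. On the sleeve's axis, 69 mm outside the crank arm's middle, 25 mm from the free end, 125 mm from the bore along the spindle. Circles upright, radius 50 mm, round crank_centre, 70 to 170 mm above the bench.
- crank_centre (a point): Fixed point on the spindle axis, extended, about which crank_handle circles: 120 mm above the bench, x 0, y -245 mm in the stand's frame, same axes as the stand. The crank is clamped on the spindle at an unknown angle, so it does not show where the hidden cross-hole lies. That is a 16 mm through hole: it lines up twice a turn, and starts at least 0.4 rad from lining up.
- tool_block: Pale wooden block fixed to the bench, 58 x 135 x 45 mm, origin at the centre of its underside. Two holes of 17 mm diameter, 40 mm deep, at y +35 and -35 mm; the lock pin stands in one and the drift in the other, either way round.
- drift: Loose brass drift, 125 mm long, 20 mm diameter above, 14 mm below, no knob; stands upright in the other hole of the tool block. Origin at its foot. Leave it.
- oil_flask: Dark oil flask with a spout, 66 mm diameter, 129 mm tall, upright, at the back of the bench. Origin at its underside. Leave it.
- chisel: Bench chisel with a wooden handle, 243 x 30 x 31 mm, lying along the bench's left edge. Origin at the centre of its underside. Leave it.
- tape_measure: Yellow tape measure, 73 x 83 x 35 mm, near the bench's right edge. Origin at the centre of its underside. Leave it.
There are look-alikes about, which are no part of the job. There is more than one size of the lock_pin; the one meant has the size given above.

How it is judged:
At the end, for the whole second after the job is handed in: The lock pin is through the spindle and fully home: its tip at least 79.5 mm below the mouth of the bore (collar within 2.5 mm of the bush flange), within 3 mm of the bore's axis, upright within 0.06 rad, at rest and let go (z of lock_pin in the frame of bore below -0.0795 m and x of lock_pin in the frame of bore between -0.003 and 0.003 m and y of lock_pin in the frame of bore between -0.003 and 0.003 m and angle between the z axis of lock_pin and the z axis of stand, either way round below 0.06 rad and linear speed of lock_pin below 0.02 m/s); the robot touches nothing.
It fails at once if the brass drift is pulled out or shifted by more than 30 mm (distance of drift from where it was at the start of the episode above 0.03 m).
It fails at once if the oil flask is shifted by more than 40 mm (distance of oil_flask from where it was at the start of the episode above 0.04 m).
It fails at once if the chisel is shifted by more than 40 mm (distance of chisel from where it was at the start of the episode above 0.04 m).
It fails at once if the tape measure is shifted by more than 40 mm (distance of tape_measure from where it was at the start of the episode above 0.04 m).
It fails at once if the oil flask is tipped over (angle between oil_flask's own z axis and vertical above 0.5 rad).
It also fails if it takes over 67 s, if anything falls off the work surface, if the arm or the gripper's body presses on something with over 40 N, if the wrist force passes 120 N, or if a joint passes its speed limit or range.

## Working session

There is one attempt and no reset: what is moved stays moved. The work goes in short steps, Python scripts to look and compute and a shell command to move; the robot and the scene stay as the last step left them, time stands still between calls to the robot, and variables do not carry over. Pictures are saved under pics/ and viewed, at most 10 in all, crops included, and the job is handed in when it is done.

```bash
ls; mkdir -p pics
cat > h.py <<'E'
from workcell import *
import numpy as np, cv2
def snap(n,f):
    c=camera(n); cv2.imwrite(f,c["image"][:,:,::-1]); 
    np.savez(f.replace('.png','.npz'),**{k:np.array(v) for k,v in c.items()}); return c
def load(f): return dict(np.load(f))
def ray(c,px):
    u=cv2.undistortPoints(np.array([[px]],float),c["camera_matrix"],c["dist"])[0,0]
    R=cv2.Rodrigues(c["rvec"])[0]; t=np.ravel(c["tvec"])
    d=R.T@np.array([u[0],u[1],1]); o=-R.T@t; return o,d/np.linalg.norm(d)
def atz(c,px,z):
    o,d=ray(c,px); return o+d*(z-o[2])/d[2]
def proj(c,p): return cv2.projectPoints(np.array(p,float).reshape(-1,3),c["rvec"],c["tvec"],c["camera_matrix"],c["dist"])[0][:,0]
def tri(c1,p1,c2,p2):
    o1,d1=ray(c1,p1);o2,d2=ray(c2,p2)
    s=np.linalg.lstsq(np.c_[d1,-d2],o2-o1,rcond=None)[0]
    a=o1+s[0]*d1;b=o2+s[1]*d2; return (a+b)/2,np.linalg.norm(a-b)
E
python3 - <<'E'
from h import *
for n in("top","side"):
    c=snap(n,f"pics/{n}0.png"); o,d=ray(c,(280,210)); print(n,o,d)
print(sense())
E
```

```text
pics
top [ 0.38423714 -0.01425059  1.19751707] [ 0.13963279  0.01102197 -0.99014201]
side [-0.12217673  0.19882883  0.59065089] [ 0.79383536 -0.21707078 -0.56807191]
{'time_s': 0.1, 'joint_positions': array([ 1.2500004 ,  0.46830366, -0.01159293,  1.60358372,  0.0059737 ,
        1.07140783, -0.05632086]), 'joint_velocities': array([-0.00015263, -0.00296808, -0.00026525, -0.00011235,  0.00143253,
       -0.00141439,  0.00122052]), 'joint_efforts': array([ 1.65979702e-03, -5.33519912e+01,  2.19564582e-02, -2.51966250e+01,
        1.15227935e-02,  4.30887885e-03, -3.51132542e-05]), 'tcp_pos': array([ 0.17804399, -0.62458602,  0.23040254]), 'tcp_rot': array([ 9.90376202e-01,  1.38398997e-01, -1.65039097e-04, -8.17505086e-04]), 'ft_force': array([ 0.54878508,  0.59895939, -0.54586804]), 'wrist_torque': array([-0.01743537, -0.03127134,  0.04948401]), 'grip_force': 0.0, 'opening': 0.08526302391778676}
```

View pics/top0.png

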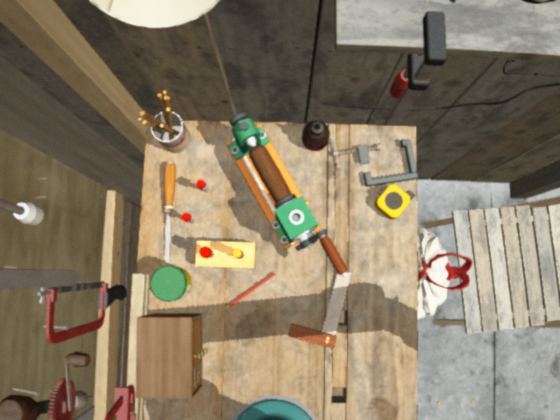

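View pics/side0.png

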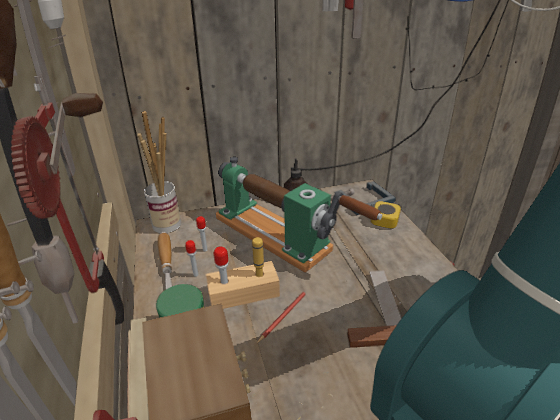

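The top view shows the lock pin's knob in the block at about (206,252) and the drift at (238,253). The bore bush is at (297,217), and the crank handle runs from (322,238) to (347,272). The two other red knobs, at (201,184) and (187,217), are look-alikes. The side view shows the pin at (221,256), the bush at (308,194) and the handle from (340,200) to (385,215).

Run:
```python
from h import *
T=load("pics/top0.npz");S=load("pics/side0.npz")
def blobs(c,lo,hi,amin,roi):
    h=cv2.cvtColor(c["image"],cv2.COLOR_RGB2HSV); m=cv2.inRange(h,lo,hi)
    k=np.zeros_like(m);x0,y0,x1,y1=roi;k[y0:y1,x0:x1]=255
    n,l,s,ce=cv2.connectedComponentsWithStats(m&k); return [(s[i,:5].tolist(),ce[i].round(1).tolist()) for i in range(1,n) if s[i,4]>amin]
for nm,c,roi in(("T",T,(160,160,260,300)),("S",S,(170,200,300,300))):
    h=c["image"].astype(int); 
    print(nm,blobs(c,(0,200,120),(4,255,255),20,roi))
A=cv2.resize(T["image"][185:285,190:360],None,fx=4,fy=4,interpolation=cv2.INTER_CUBIC)
B=cv2.resize(S["image"][180:280,200:400],None,fx=4,fy=4,interpolation=cv2.INTER_CUBIC)[:,:800]
A=cv2.copyMakeBorder(A,0,0,0,120,cv2.BORDER_CONSTANT)
cv2.imwrite("pics/cropT.png",A[:,:,::-1]);cv2.imwrite("pics/cropS.png",B[:,:,::-1])
print(atz(T,(206,252),.124),atz(T,(297,217),.162))
```

```text
T [([197, 181, 8, 7, 45], [200.4, 183.9]), ([182, 214, 8, 7, 47], [185.8, 216.9]), ([200, 247, 11, 10, 83], [205.2, 251.8])]
S [([197, 217, 8, 12, 72], [200.8, 221.9]), ([186, 241, 9, 12, 83], [190.3, 246.1]), ([214, 247, 14, 18, 176], [221.2, 254.9])]
[0.44017785 0.15466575 0.124     ] [ 0.51639728 -0.03865638  0.162     ]
```

View pics/cropT.png

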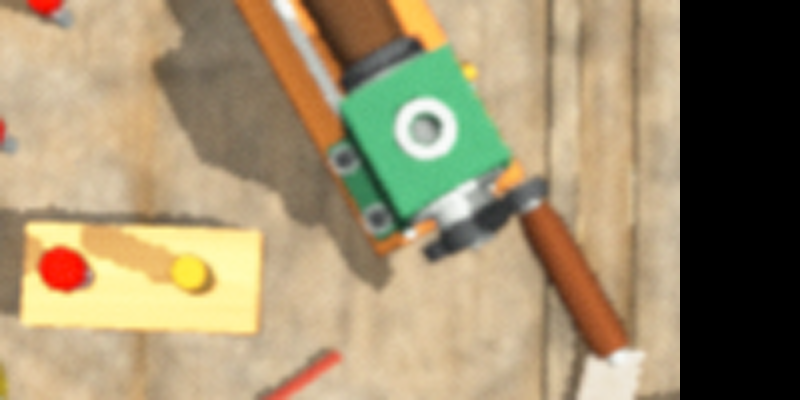

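View pics/cropS.png

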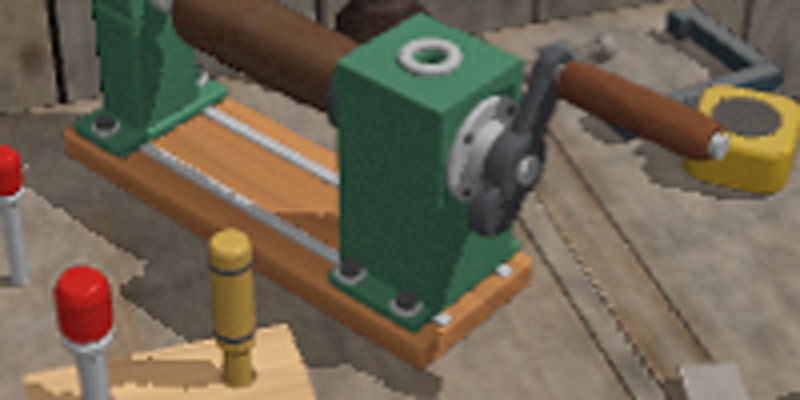

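The top crop puts the bush ring at (296.8,217). The handle runs from (323,237) to (345.5,272.5). The side crop puts the bush at (307.8,194) and the handle from (340.8,199.5) to (378.7,214.5).

Run:
```python
from h import *
T=load("pics/top0.npz");S=load("pics/side0.npz")
k=tri(T,(205.6,252),S,(221.2,254.9));print("knob",k,atz(T,(205.6,252),.115))
b=tri(T,(296.8,217),S,(307.8,194));print("bore",b,atz(T,(296.8,217),.162),atz(S,(307.8,194),.162))
h0=tri(T,(323,237),S,(340.8,199.5));h1=tri(T,(345.5,272.5),S,(378.7,214.5));print("handle",h0,h1)
# pin shank/block: block corners top z=.045
P=[atz(T,(190+x/4,185+y/4),.045) for x,y in((25,222),(263,230),(262,332),(22,325))];print("block",np.round(P,4),np.mean(P,0),[np.linalg.norm(P[i]-P[(i+1)%4]) for i in range(4)])
a=P[0]-P[1];a/=np.linalg.norm(a);print("pin",np.mean(P,0)+.035*a)
# headstock top corners z=.158
Q=[atz(T,(190+x/4,185+y/4),.158) for x,y in((340,100),(447,45),(512,160),(400,222))];print(np.round(Q,4),np.mean(Q,0))
for d in(Q[0]-Q[3],Q[1]-Q[2],h0[0]-h1[0]):print(np.degrees(np.arctan2(d[1],d[0])))
for y in (0,):pass
```

```text
knob (array([0.44102247, 0.15843466, 0.11052111]), np.float64(0.0015561346604251471)) [0.44062146 0.15695568 0.115     ]
bore (array([ 0.51715858, -0.03697131,  0.1599415 ]), np.float64(0.0028187442534236898)) [ 0.51638664 -0.03823822  0.162     ] [ 0.51465572 -0.03455365  0.162     ]
handle (array([ 0.47654228, -0.09241705,  0.16082793]), np.float64(0.0029541448141719787)) (array([ 0.40445361, -0.13935151,  0.16267321]), np.float64(0.0043297539799925355))
block [[0.4703 0.1911 0.045 ]
 [0.4695 0.0526 0.045 ]
 [0.4108 0.0513 0.045 ]
 [0.4107 0.19   0.045 ]] [0.44031216 0.12124645 0.045     ] [np.float64(0.13845869948544834), np.float64(0.058707258655512254), np.float64(0.13870581629872303), np.float64(0.05954811403642029)]
pin [0.44052101 0.15624583 0.045     ]
[[ 0.5306  0.0078  0.158 ]
 [ 0.5613 -0.0478  0.158 ]
 [ 0.5011 -0.0831  0.158 ]
 [ 0.4671 -0.0252  0.158 ]] [ 0.51504022 -0.0370867   0.158     ]
27.540060985889838
30.381522321605978
33.066772290349675
```

```bash
python3 -m crank '[[[0,0,-7.1,0,0,-0.002,1],[0,0,-7.1,0,0,-0.002,1],[0,0,-7.1,0,0,-0.002,1],[0,0,-7.1,0,0,-0.002,1],[0,0,-7.1,0,0,-0.002,1],[0,0,-7.1,0,0,-0.002,1],[0,0,-7.1,0,0,-0.002,1],[0,0,-7.1,0,0,-0.002,1],[0,0,-7.1,0,0,-0.002,1],[0,0,-7.1,0,0,-0.002,1]]]' 40
python3 -m crank '[[[0,0,-3.08,0.03,0.03,0,1],[0,0,0,0.035,0.03,0,1],[0,0,0,0.035,0.03,0,1],[0,0,0,0.035,0.03,0,1],[0,0,0,0.035,0.03,0,1],[0,0,0,0.035,0.03,0,1],[0,0,0,0.035,0.03,0,1],[0,0,0,0.035,0.03,0,1],[0,0,0,0.04,0.02,0,1],[0,0,0,0.04,0,0,1]]]'
```

```text
time_s: 0.93
tcp_pos: [0.178, -0.6248, 0.2508]
tcp_rot: [0.724, 0.69, 0.0, -0.0]
ft_force: [0.0, -0.1, -0.2]
opening: 0.0855
grip_force: 0.0
time_s: 1.77
tcp_pos: [0.421, -0.2961, 0.2511]
tcp_rot: [0.706, 0.708, 0.001, 0.001]
ft_force: [-0.1, 0.4, 0.6]
opening: 0.0852
grip_force: 0.0
```

```bash
python3 -m crank '[[[0,0,0,0.04,0,0,1],[0,0,0,0.04,0,0,1],[0,0,0,0.04,0,0,1],[0,0,0,0.04,0,0,1],[0,0,0,0.04,0,0,1],[0,0,0,0.04,0,0,1],[0,0,0,0.04,0,0,1],[0,0,0,0.04,0,0,1],[0,0,0,0.04,0,0,1],[0,0,0,0.04,0,0,1]]]'
python3 -m crank '[[[0,0,0,0.02,0,0,1],[0,0,0,0.005,0,0,1],[0,0,0,0,0,0.02,1],[0,0,0,0,0,0.02,1],[0,0,0,0,0,0,1],[0,0,0,0,0,0,1]]]'
python3 - <<'E'
from h import *
for n in("top","side"): snap(n,f"pics/{n}1.png")
s=sense();print(s["tcp_pos"],s["tcp_rot"])
S=load("pics/side1.npz")
from scipy.spatial.transform import Rotation as R
A=np.vstack([load(f"pics/{n}1.npz")["image"][p:p+120,q:q+160] for n,p,q in(("side",180,150),("top",190,140))])
cv2.imwrite("pics/c1.png",cv2.resize(A,None,fx=2.4,fy=2.4,interpolation=cv2.INTER_CUBIC)[:,:,::-1])
E
```

```text
time_s: 2.6
tcp_pos: [0.4171, 0.103, 0.2513]
tcp_rot: [0.707, 0.707, -0.0, 0.0]
ft_force: [1.3, -0.2, -0.2]
opening: 0.0853
grip_force: 0.0
time_s: 3.1
tcp_pos: [0.4171, 0.1255, 0.2107]
tcp_rot: [0.707, 0.707, -0.001, -0.001]
ft_force: [-0.4, 0.4, 0.7]
opening: 0.0854
grip_force: 0.0
[0.41832894 0.1260608  0.21200685] [7.07490187e-01 7.06723054e-01 3.01704280e-04 2.64833112e-04]
```

View pics/c1.png

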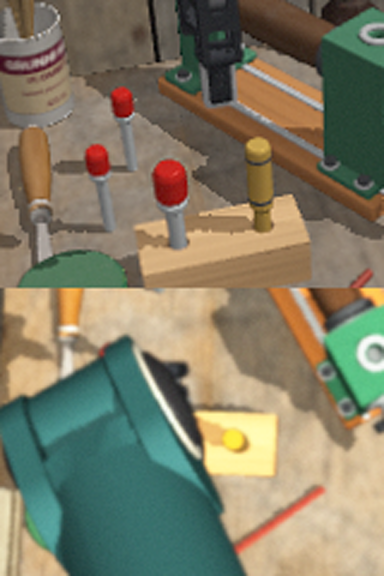

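The side crop shows the knob clear below and a finger beside it. The top view is hidden by the arm. I'll align by (+22 mm x, +31 mm y), then descend.

```bash
python3 -m crank '[[[0,0,0,0.016,0.011,0,1],[0,0,0,0.015,0.012,0,1],[0,0,0,0,0,0.02,1],[0,0,0,0,0,0.02,1],[0,0,0,0,0,0,1],[0,0,0,0,0,0,1]]]'
python3 - <<'E'
from h import *
c=snap("side","pics/side2.png")
cv2.imwrite("pics/c2.png",cv2.resize(c["image"][140:320,130:330],None,fx=3,fy=3,interpolation=cv2.INTER_CUBIC)[:,:,::-1])
print(sense()["tcp_pos"], proj(c,[[.441,.157,.108],sense()["tcp_pos"]]))
E
```

```text
time_s: 3.7
tcp_pos: [0.4408, 0.1572, 0.1717]
tcp_rot: [0.707, 0.707, -0.0, -0.0]
ft_force: [-0.2, 0.3, 0.5]
opening: 0.0855
grip_force: 0.0
[0.44138801 0.15743769 0.17239217] [[222.53261493 255.82046584]
 [218.56563086 227.99043295]]
```

View pics/c2.png

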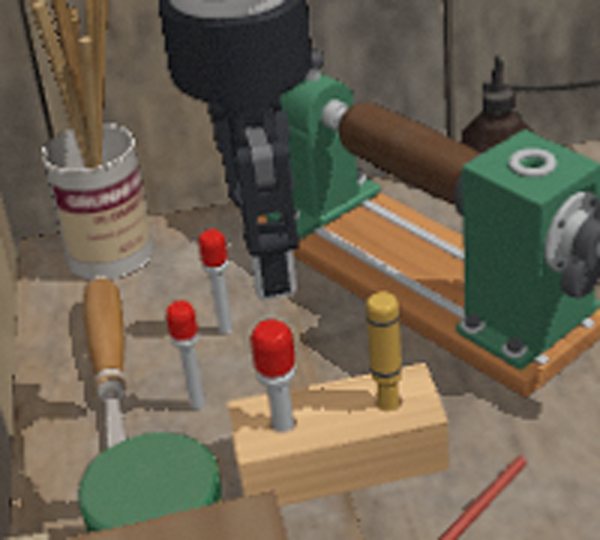

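The fingers (crop x≈275) are centred over the knob (crop x≈273). Descending and gripping.

```bash
python3 -m crank '[[[0,0,0,0,0,0.02,1],[0,0,0,0,0,0.02,1],[0,0,0,0,0,0.02,1],[0,0,0,0,0,0.02,1],[0,0,0,0,0,0,1],[0,0,0,0,0,0,0],[0,0,0,0,0,0,-0.6],[0,0,0,0,0,0,-1],[0,0,0,0,0,0,-1],[0,0,0,0,0,0,-1]]]' 40
python3 -m crank '[[[0,0,0,0,0,0,-1],[0,0,0,0,0,0,-1],[0,0,0,0,0,0,-1],[0,0,0,0,0,0,-1]]]' 40
```

```text
time_s: 4.58
tcp_pos: [0.4414, 0.1575, 0.0922]
tcp_rot: [0.707, 0.707, 0.001, 0.001]
ft_force: [0.2, -0.6, 0.2]
opening: 0.026
grip_force: 2.1
time_s: 4.92
tcp_pos: [0.4415, 0.1578, 0.0923]
tcp_rot: [0.707, 0.707, 0.001, 0.001]
ft_force: [-0.6, -0.3, 6.4]
opening: 0.0243
grip_force: 38.9
```

```bash
python3 -m crank '[[[0,0,0,0,0,-0.01,-1],[0,0,0,0,0,-0.02,-1],[0,0,0,0,0,-0.025,-1],[0,0,0,0,0,-0.025,-1],[0,0,0,0,0,-0.025,-1],[0,0,0,0,0,-0.025,-1],[0,0,0,0,0,-0.025,-1],[0,0,0,0,0,-0.025,-1],[0,0,0,0,0,0,-1]]]'
python3 -m crank '[[[0,0,0,-0.02,0.007,0,-1],[0,0,0,-0.025,0.01,0,-1],[0,0,0,-0.025,0.01,0,-1],[0,0,0,-0.025,0.01,0,-1],[0,0,0,-0.025,0.01,0,-1],[0,0,0,-0.025,0.01,0,-1],[0,0,0,-0.025,0.01,0,-1],[0,0,0,-0.02,0.007,0,-1],[0,0,0,0,0,0,-1],[0,0,0,0,0,0,-1]]]'
python3 - <<'E'
from h import *
c=snap("side","pics/side3.png");t=snap("top","pics/top3.png")
A=cv2.resize(c["image"][100:240,250:390],None,fx=4,fy=4,interpolation=cv2.INTER_CUBIC)
cv2.imwrite("pics/c3.png",A[:,:,::-1])
p=sense()["tcp_pos"];print(p, proj(c,[p,p-[0,0,.087],[.516,-.0375,.162]]))
E
```

```text
time_s: 5.67
tcp_pos: [0.4428, 0.1589, 0.2763]
tcp_rot: [0.707, 0.707, 0.003, 0.002]
ft_force: [0.3, 0.6, -0.7]
opening: 0.0245
grip_force: 39.9
time_s: 6.5
tcp_pos: [0.5143, -0.0336, 0.2707]
tcp_rot: [0.708, 0.706, -0.0, -0.001]
ft_force: [-0.6, 0.7, -0.2]
opening: 0.0241
grip_force: 39.8
[ 0.5141363  -0.0314639   0.27108331] [[307.43364736 145.403851  ]
 [306.64085804 185.03802982]
 [308.94677569 193.42832739]]
```

View pics/c3.png

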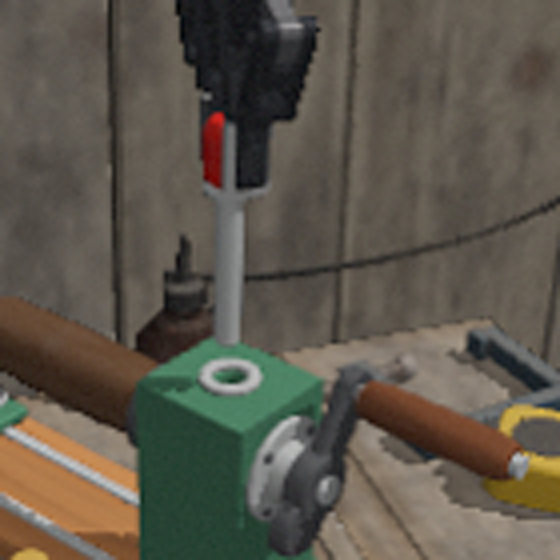

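The tip is at about (307.2,185.2) and the bush centre at about (307.8,194). I'll refine both with sub-pixel centroids.

Run:
```python
from h import *
def ring(c,x0,y0,x1,y1,vmin):
    h=cv2.cvtColor(c["image"][y0:y1,x0:x1],cv2.COLOR_RGB2HSV)
    m=((h[...,1]<70)).astype(np.uint8)
    n,l,s,ce=cv2.connectedComponentsWithStats(m); i=1+np.argmax(s[1:,4])
    co=cv2.findContours((l==i).astype(np.uint8),cv2.RETR_EXTERNAL,cv2.CHAIN_APPROX_NONE)[0][0]
    e=cv2.fitEllipse(co); return np.array(e[0])+[x0,y0],e[1],s[i,4]
T=load("pics/top0.npz");S=load("pics/side0.npz")
rt=ring(T,285,205,309,229,0);rs=ring(S,297,185,318,203,0);print(rt,rs)
print("top",atz(T,rt[0],.162),"side",atz(S,rs[0],.162),"tri",tri(T,rt[0],S,rs[0]))
# knob calibration: known knob x=.4415
print(proj(T,[[.4415,.157,.111]]),proj(S,[[.4415,.157,.108]]))
# shank axis in side3: edges in rows 155..183
I=load("pics/side3.npz")["image"]
for r in range(150,188,3):
    print(r, I[r,300:316].astype(int).sum(1)//3)
```

```text
(array([295.81703663, 216.68761444]), (14.843914985656738, 15.323704719543457), np.int32(199)) (array([307.0519619 , 193.69872856]), (9.155745506286621, 16.00718879699707), np.int32(115))
top [ 0.51699266 -0.03616853  0.162     ] side [ 0.5161982  -0.03348644  0.162     ] tri (array([ 0.51754692, -0.03515807,  0.16079916]), np.float64(0.002220298679780404))
[[205.8817696  251.70046598]] [[222.4892323  255.64916016]]
150 [ 93  92  89  85  97 105 108 108 106 102  98  86  74  86  90  92]
153 [ 96  96  90  87  91 103 110 109 117 132 123  79  86  89  93  93]
156 [ 95  94  91  89  92 103 108 120 129 140 132  79  85  90  91  98]
159 [ 93  91  87  86  94 103 112 119 129 142 131  73  80  84  85  87]
162 [ 91  93  89  89  93 105 109 121 128 143 131  67  74  78  81  80]
165 [ 88  86  85  87  94 103 112 120 131 141 125  70  72  76  78  81]
168 [ 69  68  66  79  96 103 112 120 134 135 109  65  68  66  66  61]
171 [ 80  56  75  84  97 105 111 121 132 136 101  71  73  73  75  73]
174 [ 33  45  80  82  95 105 112 125 134 133  96  74  76  74  71  78]
177 [ 42  59  42  59 100 104 112 123 137 133  84  80  82  82  75  73]
180 [ 66  63  65  73  99 107 112 125 137 131  78  78  81  81  79  79]
183 [ 52  43  47  72  99 107 112 126 139 132  81  85  84  88  88  88]
186 [101 105 104 105 101  98 100 104 104 106 101  97  85  92  89  88]
```

```bash
python3 -m crank '[[[0,0,0,-0.002,0.002,0,-1],[0,0,0,0,0,0.008,-1],[0,0,0,0,0,0.007,-1],[0,0,0,0,0,0.005,-1],[0,0,0,0,0,0.004,-1],[0,0,0,0,0,0,-1]]]'
python3 - <<'E'
from h import *
s=sense();print(s["tcp_pos"],s["ft_force"],s["tcp_rot"])
E
```

```text
time_s: 7.1
tcp_pos: [0.5162, -0.0346, 0.246]
tcp_rot: [0.707, 0.707, -0.001, -0.001]
ft_force: [-0.9, -0.2, -1.7]
opening: 0.0246
grip_force: 39.8
[ 0.51615632 -0.03460333  0.24604172] [-0.89384662 -0.21485799 -1.73329372] [ 7.07007109e-01  7.07205849e-01 -6.14833948e-04 -6.76111269e-04]
```

```bash
python3 -m crank '[[[0,0,0,0,0,0.002,-1],[0,0,0,0,0,0.002,-1],[0,0,0,0,0,0,-1]]]'; python3 -m crank '[[[0,0,0,0,0,0.002,-1],[0,0,0,0,0,0.002,-1],[0,0,0,0,0,0,-1]]]'
```

```text
time_s: 7.35
tcp_pos: [0.517, -0.0348, 0.2432]
tcp_rot: [0.707, 0.707, 0.0, 0.0]
ft_force: [0.0, -1.6, -1.2]
opening: 0.0243
grip_force: 39.8
time_s: 7.6
tcp_pos: [0.5169, -0.035, 0.2391]
tcp_rot: [0.707, 0.707, 0.0, 0.0]
ft_force: [1.2, -1.7, -0.7]
opening: 0.0243
grip_force: 39.8
```

```bash
python3 -m crank '[[[0,0,0,0,0,0.003,-1],[0,0,0,0,0,0.003,-1],[0,0,0,0,0,0.003,-1],[0,0,0,0,0,0,-1]]]'; python3 -m crank '[[[0,0,0,0,0,0.002,-1],[0,0,0,0,0,0.002,-1],[0,0,0,0,0,0,-1]]]'
```

```text
time_s: 7.93
tcp_pos: [0.5167, -0.0349, 0.2296]
tcp_rot: [0.707, 0.707, -0.0, -0.0]
ft_force: [0.8, -2.7, -2.8]
opening: 0.0242
grip_force: 39.6
time_s: 8.18
tcp_pos: [0.5168, -0.0347, 0.226]
tcp_rot: [0.707, 0.707, -0.0, 0.0]
ft_force: [3.0, -2.1, -2.1]
opening: 0.0247
grip_force: 39.7
```

```bash
python3 -m crank '[[[0,0,0,0,0,0,-0.5],[0,0,0,0,0,0,0.2],[0,0,0,0,0,0,1],[0,0,0,0,0,0,1],[0,0,0,0,0,0,1],[0,0,0,0,0,-0.015,1],[0,0,0,0,0,-0.02,1],[0,0,0,0,0,-0.025,1],[0,0,0,0,0,-0.015,1],[0,0,0,0,0,0,1]]]'
python3 -m crank '[[[0,0,0,-0.015,-0.0155,0,1],[0,0,0,-0.015,-0.0155,0,1],[0,0,0,-0.015,-0.0155,0,1],[0,0,0,-0.015,-0.0155,0,1],[0,0,0,-0.015,-0.0155,0,1],[0,0,0,-0.015,-0.0155,0,1],[0,0,7.1,0,0,0,1],[0,0,7.1,0,0,0,1],[0,0,7.1,0,0,0,1],[0,0,7.1,0,0,0,1]]]'
python3 -m crank '[[[0,0,7.1,0,0,0,1],[0,0,7.1,0,0,0,1],[0,0,7.1,0,0,0,1],[0,0,7.1,0,0,0,1],[0,0,2.7,0,0,0.02,1],[0,0,0,0,0,0.02,1],[0,0,0,0,0,0.02,1],[0,0,0,0,0,0,1]]]'
python3 - <<'E'
from h import *
c=snap("side","pics/side4.png")
p=sense()["tcp_pos"];print(p,sense()["joint_positions"],proj(c,[p,p-[0,0,.05]]))
cv2.imwrite("pics/c4.png",cv2.resize(c["image"][120:270,250:430],None,fx=4,fy=4,interpolation=cv2.INTER_CUBIC)[:,:,::-1])
E
```

```text
time_s: 9.02
tcp_pos: [0.5184, -0.034, 0.3047]
tcp_rot: [0.707, 0.707, 0.002, 0.002]
ft_force: [0.7, 1.0, 0.9]
opening: 0.0853
grip_force: 0.0
time_s: 9.85
tcp_pos: [0.4232, -0.1245, 0.3006]
tcp_rot: [0.861, 0.509, -0.0, -0.0]
ft_force: [0.4, 1.0, -0.5]
opening: 0.0855
grip_force: 0.0
time_s: 10.52
tcp_pos: [0.4209, -0.1237, 0.2375]
tcp_rot: [0.965, 0.263, -0.003, -0.002]
ft_force: [-2.0, 1.5, -0.6]
opening: 0.0857
grip_force: 0.0
[ 0.42205742 -0.12394228  0.23941826] [ 0.76427     0.15331215 -0.59656915  2.04817512  0.10225786  0.97369846
 -0.92296419] [[372.61760623 175.7812514 ]
 [369.74987964 199.09038328]]
```

View pics/c4.png

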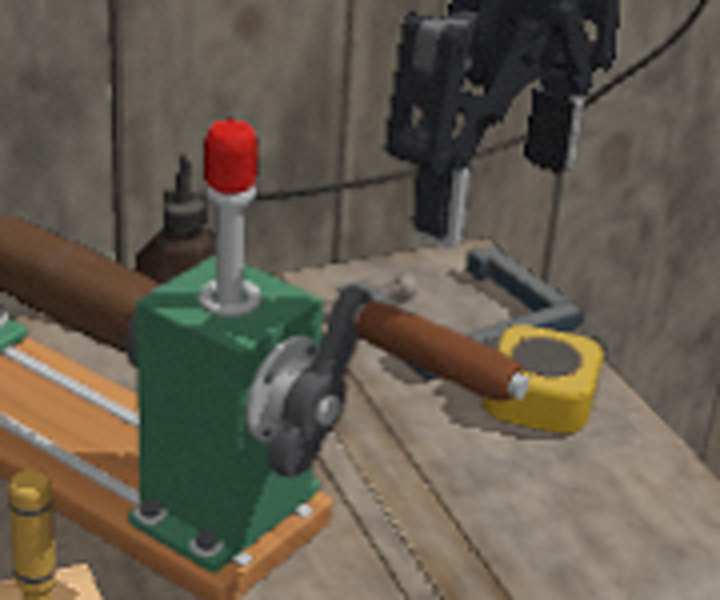

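The pin stands upright in the bush. The open fingers straddle the handle (crop about (480,360)). Descending to grip.

```bash
python3 -m crank '[[[0,0,0,0,0,0.02,1],[0,0,0,0,0,0.025,1],[0,0,0,0,0,0.025,1],[0,0,0,0,0,0.02,1],[0,0,0,0,0,0.005,1],[0,0,0,0,0,0,0.3],[0,0,0,0,0,0,-0.3],[0,0,0,0,0,0,-0.5],[0,0,0,0,0,0,-1],[0,0,0,0,0,0,-1]]]' 30
python3 -m crank '[[[0,0,0,0,0,0,-1],[0,0,0,0,0,0,-1],[0,0,0,0,0,0,-1],[0,0,0,0,0,0,-1]]]' 30
```

```text
time_s: 11.4
tcp_pos: [0.4244, -0.1248, 0.1473]
tcp_rot: [0.965, 0.263, 0.001, 0.001]
ft_force: [-0.8, 3.7, -0.0]
opening: 0.0256
grip_force: 1.6
time_s: 11.73
tcp_pos: [0.4244, -0.125, 0.1468]
tcp_rot: [0.965, 0.263, 0.001, 0.001]
ft_force: [0.3, -1.2, 2.6]
opening: 0.0216
grip_force: 31.7
```

```bash
python3 -m crank '[[[0,0,0,0,0.0015,0.0015,-1],[0,0,0,0,0.0015,0.0015,-1],[0,0,0,0,0.0015,0.0015,-1],[0,0,0,0,0.0015,0.0015,-1],[0,0,0,0,0.0015,0.0015,-1]]]'
python3 -m crank '[[[0,0,0,0,0.0012,0.0017,-1],[0,0,0,0,0.0012,0.0017,-1],[0,0,0,0,0.0012,0.0017,-1],[0,0,0,0,0.0012,0.0017,-1],[0,0,0,0,0.0012,0.0017,-1]]]'
python3 - <<'E'
from h import *
p=sense()["tcp_pos"];d=p-np.array([.4082,-.0979,.101]);print(d@[.5075,-.862,0],d[2],d@[.862,.5075,0],sense()["ft_force"])
E
```

```text
time_s: 12.15
tcp_pos: [0.4285, -0.1318, 0.139]
tcp_rot: [0.965, 0.263, 0.001, 0.001]
ft_force: [2.3, -3.7, 4.4]
opening: 0.0217
grip_force: 31.7
time_s: 12.57
tcp_pos: [0.4315, -0.1368, 0.1303]
tcp_rot: [0.965, 0.263, 0.001, 0.001]
ft_force: [2.5, -3.8, 3.7]
opening: 0.0221
grip_force: 31.6
0.04538594158619586 0.02934003940687749 0.00030357427044939403 [ 2.50329572 -3.77490288  3.71838369]
```

```bash
python3 -m crank '[[[0,0,0,0,0.0015,0.0017,-1],[0,0,0,0,0.0013,0.0018,-1],[0,0,0,0,0.001,0.0019,-1],[0,0,0,0,0.0009,0.0019,-1],[0,0,0,0,0.0009,0.0019,-1]]]'
python3 -m crank '[[[0,0,0,0,0.0005,0.0021,-1],[0,0,0,0,0.0005,0.0021,-1],[0,0,0,0,0.0004,0.0021,-1],[0,0,0,0,0.0003,0.0021,-1],[0,0,0,0,0.0002,0.0021,-1]]]'
python3 - <<'E'
from h import *
p=sense()["tcp_pos"];d=p-np.array([.4082,-.0979,.101]);f=sense()["ft_force"];u=np.array([.5075,-.862,0]);print(d@u,d[2],f@u,f[2])
E
```

```text
time_s: 12.98
tcp_pos: [0.4335, -0.1403, 0.1207]
tcp_rot: [0.965, 0.263, 0.0, -0.0]
ft_force: [4.0, 0.8, 0.9]
opening: 0.0215
grip_force: 31.4
time_s: 13.4
tcp_pos: [0.4345, -0.1419, 0.1103]
tcp_rot: [0.965, 0.263, 0.0, -0.0]
ft_force: [4.1, 2.2, 0.3]
opening: 0.0216
grip_force: 31.4
0.0513014185467239 0.009260434436203058 0.22760964145785864 0.34324424312845847
```

```bash
cat > ck.py <<'E'
from h import *
import sys
s=sense();p=s["tcp_pos"];d=p-np.array([.4082,-.0979,.101]);f=s["ft_force"];u=np.array([.5075,-.862,0]);print("x,z,fx,fz",d@u,d[2],f@u,f[2]);sys.exit(int(np.hypot(f@u,f[2])>8))
E
python3 -m crank '[[[0,0,0,0,0.0001,0.0021,-1],[0,0,0,0,0.0001,0.0021,-1],[0,0,0,0,0.0001,0.0021,-1],[0,0,0,0,0,0.0021,-1],[0,0,0,0,0,0.0021,-1]]]' >/dev/null && python3 ck.py && python3 -m crank '[[[0,0,0,0,-0.0002,0.0021,-1],[0,0,0,0,-0.0003,0.0021,-1],[0,0,0,0,-0.0004,0.0021,-1],[0,0,0,0,-0.0004,0.0021,-1],[0,0,0,0,-0.0005,0.002,-1]]]' > /dev/null && python3 ck.py
```

```text
x,z,fx,fz 0.05095010494755815 -0.0013438395891265942 -2.02110729185449 0.8338076745247183
x,z,fx,fz 0.04827550505384973 -0.011861277972104206 -4.87274210061756 2.13333502057327
```

```bash
python3 -m crank '[[[0,0,0,0,-0.001,0.0019,-1],[0,0,0,0,-0.001,0.0019,-1],[0,0,0,0,-0.001,0.0019,-1],[0,0,0,0,-0.001,0.0019,-1],[0,0,0,0,-0.001,0.0018,-1]]]' >/dev/null && python3 ck.py && python3 -m crank '[[[0,0,0,0,-0.0012,0.0017,-1],[0,0,0,0,-0.0012,0.0017,-1],[0,0,0,0,-0.0013,0.0017,-1],[0,0,0,0,-0.0013,0.0016,-1],[0,0,0,0,-0.0013,0.0016,-1]]]' > /dev/null && python3 ck.py
```

```text
x,z,fx,fz 0.0435728434334823 -0.021125398792682326 -4.154927131990952 2.481101625517609
x,z,fx,fz 0.03961325182547599 -0.02766920140474516 -0.09045374526436996 28.37401083142267
```

Run:
```python
from h import *
c=snap("side","pics/side5.png")
cv2.imwrite("pics/c5.png",cv2.resize(c["image"][120:270,250:430],None,fx=4,fy=4,interpolation=cv2.INTER_CUBIC)[:,:,::-1])
```

```text
(no output)
```

View pics/c5.png

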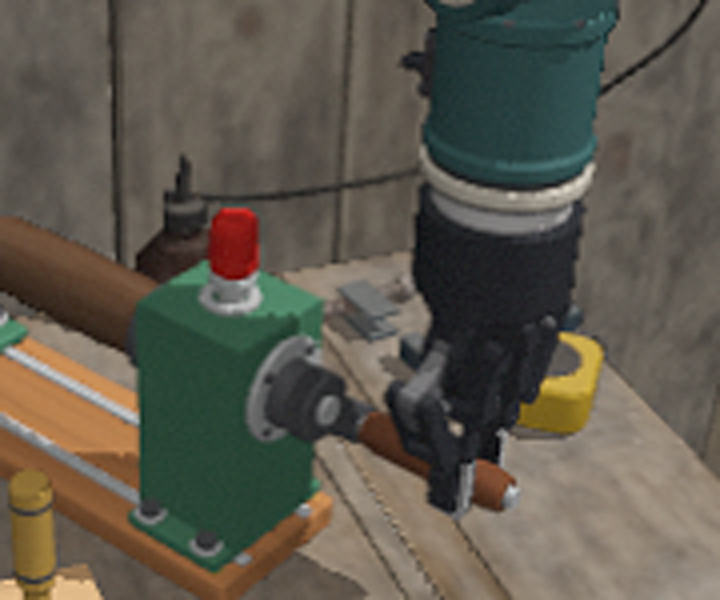

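The pin has dropped through: the knob now sits just above the bush at crop (234,245). The crank is locked. I'll relax the load, release the handle and lift clear.

```bash
python3 -m crank '[[[0,0,0,0,0.001,-0.002,-1],[0,0,0,0,0.001,-0.002,-1],[0,0,0,0,0,0,-1]]]'; python3 ck.py
```

```text
time_s: 15.37
tcp_pos: [0.4292, -0.1331, 0.0763]
tcp_rot: [0.965, 0.263, 0.0, 0.0]
ft_force: [3.2, 2.3, 3.4]
opening: 0.0216
grip_force: 31.7
x,z,fx,fz 0.040970500227343776 -0.02472123471930393 -0.3206409380583827 3.4485953402281666
```

```bash
python3 -m crank '[[[0,0,0,0,0,0,-0.5],[0,0,0,0,0,0,0.3],[0,0,0,0,0,0,1],[0,0,0,0,0,0,1],[0,0,0,0,0,0,1],[0,0,0,0,0,-0.015,1],[0,0,0,0,0,-0.025,1],[0,0,0,0,0,-0.03,1],[0,0,0,0,0,-0.03,1],[0,0,0,0,0,-0.03,1]]]'
python3 -m crank '[[[0,0,0,0,0,-0.03,1],[0,0,0,0,0,-0.03,0],[0,0,0,0.02,-0.007,0,-1],[0,0,0,0.021,-0.007,0,-1],[0,0,0,0.021,-0.007,0,-1],[0,0,0,0.021,-0.007,0,-1],[0,0,0,0.021,-0.007,0,-1],[0,0,0,0.021,-0.006,0,-1],[0,0,0,0,0,0,-1],[0,0,0,0,0,0,-1]]]'
python3 - <<'E'
from h import *
c=snap("side","pics/side6.png");p=sense()["tcp_pos"];print(p,sense()["opening"])
I=c["image"].astype(int);m=((I[...,0]>120)&(I[...,1]<50)&(I[...,2]<50));m[:, :290]=0;m[:,330:]=0;m[:150]=0;m[260:]=0
y,x=np.nonzero(m);print(x.mean(),y.min(),y.max(),proj(c,[[.516,-.0345,.2],p]))
E
```

```text
time_s: 16.2
tcp_pos: [0.4279, -0.1332, 0.2068]
tcp_rot: [0.965, 0.263, -0.001, -0.001]
ft_force: [0.7, -0.5, -0.8]
opening: 0.0852
grip_force: 0.0
time_s: 17.03
tcp_pos: [0.5155, -0.0339, 0.2652]
tcp_rot: [0.965, 0.264, -0.001, -0.001]
ft_force: [-0.2, -0.4, -0.1]
opening: -0.0003
grip_force: 0.0
[ 0.51503063 -0.03492842  0.26525346] -0.00010696792934466545
309.0962962962963 172 188 [[307.9185177  177.44912993]
 [308.94960473 147.76844566]]
```

```bash
python3 -m crank '[[[0,0,0,0,0,0.015,-1],[0,0,0,0,0,0.02,-1],[0,0,0,0,0,0.012,-1],[0,0,0,0,0,0.005,-1],[0,0,0,0,0,0.003,-1],[0,0,0,0,0,0,-1]]]'; python3 -m crank '[[[0,0,0,0,0,0.002,-1],[0,0,0,0,0,0.002,-1],[0,0,0,0,0,0,-1]]]'
```

```text
time_s: 17.58
tcp_pos: [0.5155, -0.035, 0.2108]
tcp_rot: [0.965, 0.263, -0.0, -0.0]
ft_force: [0.5, 0.3, 0.4]
opening: -0.0001
grip_force: 0.0
time_s: 17.83
tcp_pos: [0.5159, -0.0347, 0.2072]
tcp_rot: [0.965, 0.263, 0.0, 0.0]
ft_force: [-0.3, -0.5, 0.1]
opening: -0.0
grip_force: 0.0
```

```bash
python3 -m crank '[[[0,0,0,0,0,0.002,-1],[0,0,0,0,0,0.002,-1],[0,0,0,0,0,0,-1]]]'
```

```text
time_s: 18.08
tcp_pos: [0.5165, -0.0342, 0.2039]
tcp_rot: [0.965, 0.263, 0.001, 0.0]
ft_force: [-0.8, 1.3, 4.4]
opening: -0.0001
grip_force: 2.5
```

Contact. I'll keep pressing gently.

```bash
python3 -m crank '[[[0,0,0,0,0,0.0015,-1],[0,0,0,0,0,0.0015,-1],[0,0,0,0,0,0,-1]]]'; python3 -m crank '[[[0,0,0,0,0,0.0015,-1],[0,0,0,0,0,0,-1]]]'
```

```text
time_s: 18.33
tcp_pos: [0.5167, -0.034, 0.2014]
tcp_rot: [0.965, 0.263, 0.001, 0.0]
ft_force: [-1.7, 0.7, 7.4]
opening: -0.0002
grip_force: 3.3
time_s: 18.5
tcp_pos: [0.5166, -0.034, 0.1999]
tcp_rot: [0.965, 0.263, 0.001, 0.0]
ft_force: [-1.2, 0.8, 5.7]
opening: 0.0005
grip_force: 3.3
```

```bash
python3 -m crank '[[[0,0,0,0,0,0.0015,-1],[0,0,0,0,0,0,-1]]]'; python3 -m crank '[[[0,0,0,0,0,0.0015,-1],[0,0,0,0,0,0,-1]]]'
```

```text
time_s: 18.67
tcp_pos: [0.5167, -0.0338, 0.1992]
tcp_rot: [0.965, 0.263, 0.001, 0.001]
ft_force: [-4.1, 0.2, 14.5]
opening: -0.0003
grip_force: 7.5
time_s: 18.83
tcp_pos: [0.5168, -0.0339, 0.1991]
tcp_rot: [0.965, 0.263, 0.001, 0.001]
ft_force: [-9.0, 0.7, 25.6]
opening: -0.0002
grip_force: 12.8
```

Hard stop at z = 0.199, which is home height. I'll lift off and check.

```bash
python3 -m crank '[[[0,0,0,0,0,-0.003,-1],[0,0,0,0,0,-0.01,-1],[0,0,0,0,0,-0.02,-1],[0,0,0,0,0,-0.03,-1],[0,0,0,0,0,-0.03,-1],[0,0,0,0,0,0,-1],[0,0,0,0,0,0,-1]]]'
python3 - <<'E'
from h import *
c=snap("side","pics/side7.png")
cv2.imwrite("pics/c7.png",cv2.resize(c["image"][120:270,250:430],None,fx=4,fy=4,interpolation=cv2.INTER_CUBIC)[:,:,::-1])
E
```

```text
time_s: 19.42
tcp_pos: [0.5168, -0.0346, 0.2904]
tcp_rot: [0.965, 0.263, 0.002, 0.001]
ft_force: [-0.5, 0.4, 1.1]
opening: 0.0003
grip_force: 0.0
```

View pics/c7.png

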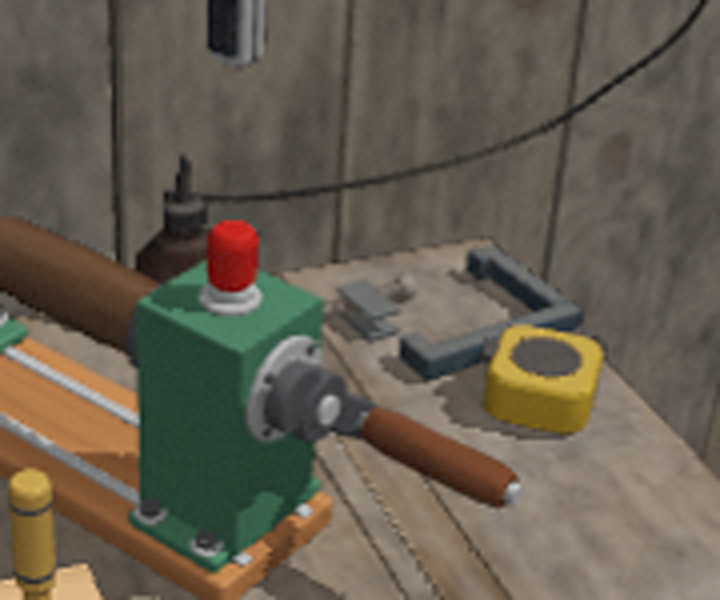

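The knob, at crop (233,255), sits with its collar down on the bush and upright, and the gripper is clear above it. Handing in.

```bash
python3 -c "from workcell import *; print(close_job())"
```

```text
the job is handed in; nothing more can be done
None
```

The lock pin is through the spindle with its collar down on the bush, the crank is locked, and the gripper is clear of everything; I handed the job in at about 19.5 s, and no verdict came back.

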